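# Set the tube reader to manual and hold its sample arm out at the index clip

### The job

Set the tube reader to manual: push the selector knob down, turn it clockwise all the way to its stop and let it spring back up. Then squeeze in the lock button on the handle of the reader's sample arm, pull the arm out along its scale until its pointer is level with the index clip, leaving the other things on the bench as they are. Finish while holding: your grip still on the handle, the button squeezed in and the arm held steady at the clip against its return spring.

Things in the scene. Friction and masses are not known exactly. Their poses are not given: they have to be found in the camera images.
- selector: White selector box, 100 x 100 x 50 mm high, fixed to the bench; origin at the centre of its underside, z up. One knob stands on its top, on the vertical axis through the origin. Two black ticks on its top show the knob's two positions: the start along the box's +x axis and the manual position 1.22 rad (70 degrees) clockwise from it seen from above.
- knob_grip (a point): On the knob's axis at the height to grip the grey bar: 85 mm above the bench with the knob up. Bar: 46 mm long (along this point's x, which turns with the knob), 12 mm thick (y), 64 to 94 mm above the bench, on a grey skirt of radius 22 mm (top at 64 mm). A white line on the bar's top marks its +x end.
- knob (a joint): Turn of the knob, rad: 0 at the start, growing clockwise seen from above to the stop at 1.22. Apart from 0.13 rad of play it turns only while the knob is pushed down more than 4.5 mm; it turns easily then (about 0.02 N m). Beyond about 1.0 rad the pushed knob can spring back up; between the two positions it stays caught down.
- knob_press (a joint): How far the knob is pushed down, m: 0 up, 0.007 at the bottom. Its spring takes about 3 N to start and 8 N at the bottom.
- sampler: Tube reader's white base plate, 110 (x) x 340 (y) x 14 mm high, fixed; origin at the centre of its underside. The sample arm telescopes out of an aluminium sleeve (34 mm wide, top 54 mm above the bench, y = +5 to +160 mm, bush 40 mm wide at its mouth) along this body's -y, above the plate's middle. The scale (ticks every 10 mm) lies along the plate's +x edge.
- handle (a point): Centre of the upright grey handle on the arm's end, 87 mm above the bench, axes as sampler. Handle 22 mm thick (x), 28 mm along y, top 113 mm above the bench. The lock button is on its +x face at this height, the -x face is flat: squeeze along x at this height. A capped tube (top 98 mm above the bench) rides on the arm 46 mm from here on the -y side.
- lock_button (a joint): How far the lock button (steel, round, 19 mm across) is pressed in, m: 0 out, 0.006 fully in. It stands 8 mm out of the handle, so button and handle measure 30 mm across, 24 mm pressed. Spring 2 N to start, 6 N fully in. The arm is locked at home until the button is in by more than 4.5 mm; with the arm out it cannot come out past that.
- sample_arm (a joint): Extension of the sample arm, m: 0 home (locked), 0.12 fully out; grows along sampler's -y. A return spring pulls it home with about 2.5 N at home, 4 N fully out, so it must be held.
- pointer (a point): Tip of the arm's thin steel pointer (3 mm wide), which reaches from the foot of the handle towards +x over the scale, 24 mm above the bench, level along y with the handle's centre.
- index_clip: Steel index clip, an upright tab fixed on the +x edge of the base plate beside the scale, 8 mm wide along y, top 38 mm above the bench; origin at its middle along y, 14 mm above the bench, axes as sampler. The arm is right when the pointer and this origin are level along sampler's y. It lies 45 to 105 mm out from the pointer's home.
- wash_bottle: White bottle, 72 mm across, 150 mm tall, standing; bystander. Origin: centre of underside.
- water_bottle: Clear water bottle, 62 mm across, 190 mm tall, standing; bystander. Origin: centre of underside.
- tube_rack: Grey rack with capped tubes, 75 x 160 x 86 mm; bystander. Origin: centre of underside.
- pen_a: Blue marker pen lying, 135 mm long, 16 mm thick; bystander. Origin on its underside near the middle.
- pen_b: Green marker pen lying, 135 mm long, 16 mm thick; bystander. Origin on its underside near the middle.
- tip_box: Closed tip box with white lid, 88 x 123 x 63 mm; bystander. Origin: centre of underside.
- beaker: Glass beaker, 70 mm across, 90 mm tall; bystander. Origin: centre of underside.
Things that resemble listed ones, but are neither listed nor needed, are in the scene too. What is shaped like the selector but blue or pink is not meant.

How it is judged:
By the outcome, as a careful person would: the job done as asked, in the order asked, and still so for the second after the job is handed in, while the arm keeps its last pose, push and grip.
It also fails if it takes over 48 s, if anything falls off the work surface, if the arm or the gripper's body presses on something with over 40 N, if the wrist force passes 120 N, or if a joint passes its speed limit or range.

### The arm

A 6-joint arm with a two-finger parallel gripper is mounted at the origin on the work surface. World frame = base frame: x ahead of the robot, y to its left, z up, the work surface at z = 0. Lengths are in mm, angles in rad, forces in N, time in s.
With the tool pointing down it reaches from about 275 to 750 mm from the base axis. Payload 10.2 kg.
Tool frame: the origin (TCP) lies at the very end of the fingers, on their centre line; the grasp point (between the pads) lies 19 mm behind it; x points along the fingers, y is the direction in which the jaws open and shut, and the axes are right-handed (so a half turn about x gives the same grasp; the last joint's range is limited). The gripper opens to 85 mm and grips with 20 to 120 N. Pads are 22 mm wide; open, the fingers measure 114 mm over their backs; the gripper's body (76 mm by 85 mm) begins 54 mm behind the grasp point. The pads swing forward as they close: fully open they stand 13 mm farther back than shut.
Start: joints at [-1.427, 0.313, 1.498, -0, 1.331, -0.223], TCP at [188.269, -490.088, 231.294] pointing down, gripper open.
Joint ranges: [-2.94, 2.94], [-0.97, 2.17], [0.19, 2.56], [-1.23, 4.37], [0.02, 3.11], [-2.88, 2.88]. Speed limits (rad/s): [2.39, 2.39, 3.01, 3.14, 3.14, 3.14].

### API

Orientations are given as a unit quaternion [w, x, y, z].
In Python, from rig import ctrl, viewer, finish_job gives the robot as it stands.
- The arm moves only by the tool carry_out, never from a script. Its argument "targets" is a list of rows, each an object of numbers: "x", "y", "z": the shift along the world's x, y, z in m; "ax", "ay", "az": the turn, a rotation vector about the world's x, y, z in rad; "hand": the opening, from -1 (shut) to 1 (fully open). A call has 1 to 5 rows; each row is the pose to reach, as a shift and turn from the pose commanded when the call began; what a row does not reach only later rows make up. A row lasts 1/8 s, in which the tool goes at most 62.5 mm and 10.7 degrees, less where a joint would pass 70% of its speed; a pose out of reach is approached as far as the arm can. A call with a gripper value outside its range is refused whole. The fingers move at their own pace and stop on an object; "grip_force" is the grip in N (left out, the last holds). Time passes only in rows, so rows that repeat a pose let the fingers close. It gives the time, the measured TCP pose, the force and the opening at its end, in the units of the state.
- ctrl.sense(): the state, without advancing time (a new reading comes with each control period).
- viewer.capture(name): name is "side" or "top" or "wrist"; returns the picture (400x640x3 uint8, blue, green, red); there is no depth.
- viewer.camera_info(name): a dict with "fx", "fy", "cx", "cy" (pixels), "k1" (the pictures are not rectified: a ray, as slopes to the right and down, at radius r is drawn at 1 + k1 r^2 times it, then the intrinsics apply), "R" (3x3) and "t" (3): a world point X has camera coordinates R X + t. Camera axes: x right, y down, z forward; pixel columns grow to the right and rows downward; lengths in mm; the calibration is good to about 2 mm. A picture is of the moment at which its call begins: read the wrist's pose just before it. camera_info takes no time and is no camera call; for the wrist camera it gives the pose at the moment of the call.
- finish_job(): hands the job in, once; it reports no verdict.
The state is a dict: "time_s": time; "joints": joint angles; "dq": joint speeds; "tau": joint torques, N m; "eef_pos": TCP position; "ee_rot": TCP orientation; "force": force on the tool from outside, world axes, zero at the start; "wrist_torque": the same for the moment, N m; "grip_width": opening from 0.0 (shut) to 1.0 (fully open).
Only numpy, scipy, OpenCV 4.12 (cv2) and the standard library are available. Lean on these libraries where they do the work, as an engineer would, in place of code of your own. Each camera call takes 0.05 s, during which the arm holds its last target. There are 200 camera calls.

## Working session

There is one attempt and no reset: what is moved stays moved. The work goes in short steps, Python scripts to look and compute and a tool call to move; the robot and the scene stay as the last step left them, time stands still between calls to the robot, and variables do not carry over. Pictures are saved under pics/ and viewed, about 8 in all and at most 12, crops included, and the job is handed in when it is done.

Besides the shell and the picture viewer there is one more tool, called after ">>>" as name([rows], argument=value, ...), one row to a line, values as JSON. carry_out: Moves the arm, as the interface text tells. Its arguments: {"type":"object","properties":{"targets":{"type":"array"},"grip_force":{"type":"number"}},"required":["targets"]}

```bash
mkdir -p pics
cat > h.py <<'E'
import numpy as np, cv2
from rig import ctrl, viewer, finish_job
def ray(ci,u,v):
    K=np.array([[ci['fx'],0,ci['cx']],[0,ci['fy'],ci['cy']],[0,0,1.]])
    p=cv2.undistortPoints(np.array([[[u,v]]],float),K,np.array([ci['k1'],0,0,0.]))[0,0]  # inverse model: xd=x(1+k1 r^2)
    R=np.array(ci['R']);t=np.array(ci['t'])
    return -R.T@t, R.T@np.array([p[0],p[1],1])
def at(ci,u,v,z):
    o,d=ray(ci,u,v); return o+d*(z-o[2])/d[2]
def proj(ci,X):
    K=np.array([[ci['fx'],0,ci['cx']],[0,ci['fy'],ci['cy']],[0,0,1.]])
    R=np.array(ci['R'],float)
    return cv2.projectPoints(np.array(X,float).reshape(-1,1,3),cv2.Rodrigues(R)[0],np.array(ci['t'],float),K,np.array([ci['k1'],0,0,0.]))[0].reshape(-1,2)
E
python3 - <<'E'
from h import *
for n in('top','side'):
    cv2.imwrite(f'pics/{n}0.png',viewer.capture(n)); ci=viewer.camera_info(n); print(n,ci)
s=ctrl.sense(); print(s)
E
```

```text
top {'fx': 409.39084695638473, 'fy': 409.39084695638473, 'cx': 316.1591981614901, 'cy': 199.04350833251576, 'k1': -0.10095492620368267, 'R': array([[ 0.02681524, -0.99953073,  0.01480733],
       [-0.99357961, -0.0282784 , -0.10954399],
       [ 0.10991131, -0.01177482, -0.99387165]]), 't': array([ -27.44460528,  549.30713099, 1232.94287448])}
side {'fx': 457.56650503860726, 'fy': 457.56650503860726, 'cx': 320.0411154976292, 'cy': 201.0641267462516, 'k1': 0.01351047626037143, 'R': array([[ 0.92364527, -0.38302176, -0.01318119],
       [-0.28222969, -0.65651504, -0.69952441],
       [ 0.25927942,  0.64983254, -0.71448713]]), 't': array([-508.2940651 ,  199.52518754, 1258.14134812])}
{'time_s': 0.1, 'joints': array([-1.42741278e+00,  3.13371918e-01,  1.49839288e+00, -1.23838002e-05,
        1.33098666e+00, -2.23393831e-01]), 'dq': array([ 6.92536246e-05, -1.32484348e-03, -2.16556021e-03, -2.25027429e-03,
        1.35755477e-03,  1.89086953e-04]), 'tau': array([ 4.05251310e-03, -4.12897646e+01, -2.60141140e+01, -1.76247713e-04,
        3.06173592e-03, -1.99997271e-05]), 'eef_pos': array([ 188.22331837, -489.84201265,  230.79166475]), 'ee_rot': array([ 0.12854121,  0.6952614 ,  0.12936029, -0.69523713]), 'force': array([-0.10838671,  0.06945076, -0.16070566]), 'wrist_torque': array([-0.03142701,  0.01967918, -0.01321591]), 'grip_width': 1.001981588589782}
```

View pics/top0.png

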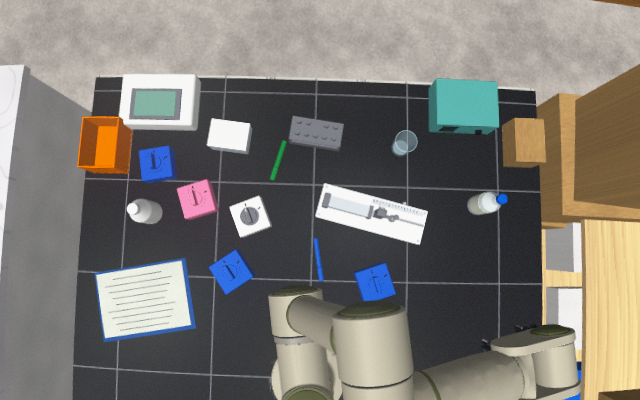

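View pics/side0.png

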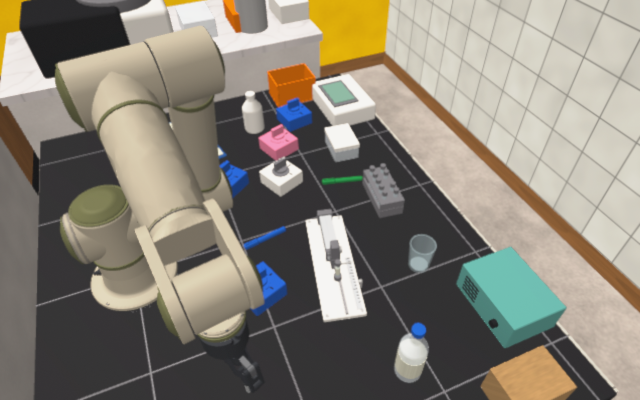

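The white selector is at top (250,216), and the blue ones at (155,163), (231,271), (375,282) and the pink one at (197,199) are decoys. The white box at (229,135) is the tip box with no knob. The reader is at (371,213), with its handle near (380,213). I'll confirm both in one enlarged crop.

Run:
```python
from h import *
a=cv2.imread('pics/top0.png')
c1=cv2.resize(a[190:245,222:277],None,fx=7,fy=7,interpolation=cv2.INTER_CUBIC) #385x385
c2=cv2.resize(a[180:248,312:432],None,fx=6.6,fy=6.6,interpolation=cv2.INTER_CUBIC)
print(c1.shape,c2.shape)
cv2.imwrite('pics/c1.png',c1); cv2.imwrite('pics/c2.png',c2)
```

```text
(385, 385, 3) (449, 792, 3)
```

View pics/c1.png

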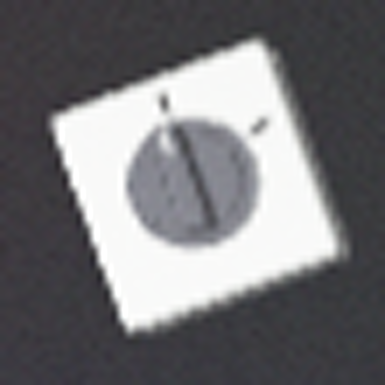

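View pics/c2.png

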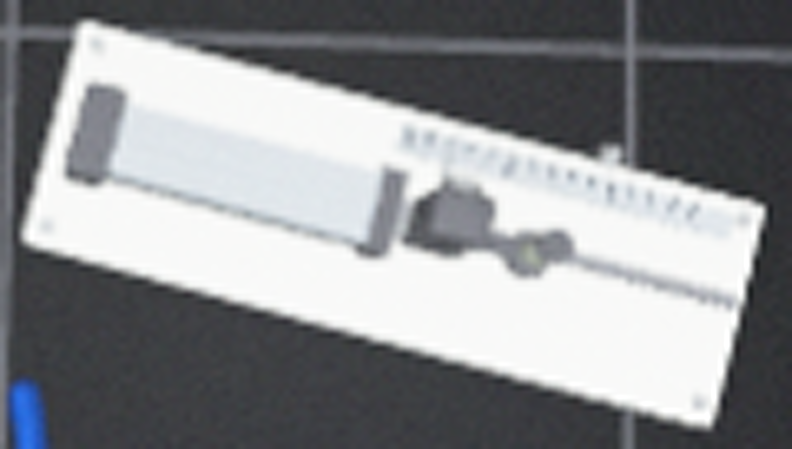

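The crops show the white selector: knob at crop (193,182), start tick (165,103) and manual tick (260,125), clockwise of it. On the reader, the handle is at (460,215), the button at (462,183) on its +x side, and the clip at (610,155).

Run:
```python
from h import *
ci=viewer.camera_info('top')
f=lambda p,s,ox,oy,z:at(ci,(p[0]+.5)/s-.5+ox,(p[1]+.5)/s-.5+oy,z)
S=lambda u,v,z:f((u,v),7,222,190,z); P=lambda u,v,z:f((u,v),6.6,312,180,z)
cs=[S(*p,50) for p in((50,118),(265,38),(350,250),(128,333))]
for c in cs: print('sel corner',c.round(1))
print('sel c',np.mean(cs,0).round(1),'skirt',S(193,182,64).round(1))
for e in (cs[0]+cs[1]-cs[2]-cs[3],): print('sel x yaw',np.arctan2(e[1],e[0]))
m=S(193,182,64)
for p in((165,103),(260,125)):
    d=S(*p,50)-np.mean(cs,0); print('tick',np.arctan2(d[1],d[0]))
ps=[P(*p,14) for p in((80,20),(767,205),(715,430),(22,240))]
for c in ps: print('pl',c.round(1))
c=np.mean(ps,0); e=ps[0]+ps[3]-ps[1]-ps[2]; y=np.arctan2(e[1],e[0]); print('plate c',c.round(1),'+y yaw',y,'x yaw',y-np.pi/2)
R=np.array([[np.cos(y-np.pi/2),-np.sin(y-np.pi/2)],[np.sin(y-np.pi/2),np.cos(y-np.pi/2)]])
for n,X in(('handle',P(460,213,113)),('clip',P(610,150,38)),('btn',P(462,180,87))):
    print(n,X.round(1),'in sampler',(R.T@(X-c)[:2]).round(1))
```

```text
sel corner [517.6 252.8  50. ]
sel corner [555.1 160.8  50. ]
sel corner [464.3 120.3  50. ]
sel corner [425.8 214.6  50. ]
sel c [490.7 187.1  50. ] skirt [490.7 187.2  64. ]
sel x yaw 0.40642289405847865
tick 0.42768448723679087
tick -0.7717007348107262
pl [604.3 -34.7  14. ]
pl [ 524.9 -365.3   14. ]
pl [ 417.4 -340.3   14. ]
pl [498.7 -10.   14. ]
plate c [ 511.3 -187.6   14. ] +y yaw 1.3323372911525064 x yaw -0.23845903564239013
handle [ 508.9 -200.2  113. ] in sampler [  0.6 -12.8]
clip [ 546.6 -283.7   38. ] in sampler [ 57. -85.]
btn [ 525.9 -205.5   87. ] in sampler [ 18.4 -13.9]
```

Run:
```python
from h import *
from scipy.spatial.transform import Rotation as T
s=ctrl.sense(); q=s['ee_rot']; M=T.from_quat([*q[1:],q[0]]).as_matrix(); print(M.round(3)); yw=np.arctan2(M[1,1],M[0,1]); print('jaw yaw',yw)
k=yw-(s['joints'][0]-s['joints'][5]); print('k',k)
for n,xy,ys in(('knob',(490.7,187.1),(1.98,1.98-1.22)),('handle',(508.6,-201),(-.238,))):
  for y in ys:
    for h in(0,np.pi,-np.pi):
      print(n,y+h,'q6',np.arctan2(xy[1],xy[0])+k-(y+h),'az',y+h-yw)
```

```text
[[-0.     0.359 -0.933]
 [ 0.001 -0.933 -0.359]
 [-1.    -0.001 -0.   ]]
jaw yaw -1.2040158571503328
k 3.087092802056546e-06
knob 1.98 q6 -1.6157213839366475 az 3.1840158571503325
knob 5.1215926535897935 q6 -4.7573140375264416 az 6.3256085107401265
knob -1.1615926535897931 q6 1.5258712696531456 az 0.042423203560539635
knob 0.76 q6 -0.3957213839366476 az 1.9640158571503328
knob 3.901592653589793 q6 -3.5373140375264405 az 5.105608510740126
knob -2.3815926535897933 q6 2.7458712696531458 az -1.1775767964394606
handle -0.238 q6 -0.1383606991157897 az 0.9660158571503328
handle 2.903592653589793 q6 -3.279953352705583 az 4.107608510740126
handle -3.379592653589793 q6 3.0032319544740034 az -2.1755767964394606
```

>>> carry_out([
  {"x":0.015,"y":0.034,"z":0,"az":0.159,"hand":1},
  {"x":0.03,"y":0.068,"z":0,"az":0.318,"hand":1},
  {"x":0.045,"y":0.102,"z":0,"az":0.478,"hand":1},
  {"x":0.06,"y":0.135,"z":0,"az":0.637,"hand":1},
  {"x":0.0756,"y":0.1692,"z":0,"az":0.796,"hand":1},
], grip_force=40)

```text
invalid input at $.targets[0]: expected keys x, y, z, ax, ay, az, hand
```

>>> carry_out([
  {"x":0.015,"y":0.034,"z":0,"az":0.159,"hand":1},
  {"x":0.03,"y":0.068,"z":0,"az":0.318,"hand":1},
  {"x":0.045,"y":0.102,"z":0,"az":0.478,"hand":1},
  {"x":0.06,"y":0.135,"z":0,"az":0.637,"hand":1},
  {"x":0.0756,"y":0.1692,"z":0,"az":0.796,"hand":1},
])

```text
invalid input at $.targets[0]: expected keys x, y, z, ax, ay, az, hand
```

>>> carry_out([
  {"x":0.015,"y":0.034,"z":0,"az":0.159,"hand":1},
  {"x":0.03,"y":0.068,"z":0,"az":0.318,"hand":1},
  {"x":0.045,"y":0.102,"z":0,"az":0.478,"hand":1},
  {"x":0.06,"y":0.135,"z":0,"az":0.637,"hand":1},
  {"x":0.0756,"y":0.1692,"z":0,"az":0.796,"hand":1},
])

```text
invalid input at $.targets[0]: expected keys x, y, z, ax, ay, az, hand
```

>>> carry_out([
  {"x":0.015,"y":0.034,"z":-0.01,"az":0.159,"hand":1},
  {"x":0.03,"y":0.068,"z":-0.02,"az":0.318,"hand":1},
  {"x":0.045,"y":0.102,"z":-0.03,"az":0.478,"hand":1},
  {"x":0.06,"y":0.135,"z":-0.05,"az":0.637,"hand":1},
  {"x":0.0756,"y":0.1692,"z":-0.07,"az":0.796,"hand":1},
])

```text
invalid input at $.targets[0]: expected keys x, y, z, ax, ay, az, hand
```

>>> carry_out([
  {"hand":1},
  {"hand":1},
])

```text
invalid input at $.targets[0]: expected keys x, y, z, ax, ay, az, hand
```

Run:
```python
from h import *
from scipy.spatial.transform import Rotation as T
s=ctrl.sense(); q=s['ee_rot']; M=T.from_quat([*q[1:],q[0]]).as_matrix(); print(s['eef_pos'],np.arctan2(M[1,1],M[0,1]),M[:,0],s['joints'],s['force'])
ci=viewer.camera_info('wrist'); a=viewer.capture('wrist'); cv2.imwrite('pics/w1.png',a)
print(proj(ci,[[490.7,187.1,94],[490.7,187.1,64]]), -np.array(ci['R']).T@ci['t'])
```

```text
[ 188.22331837 -489.84201265  230.79166475] -1.2040158571503328 [-1.77491268e-04  1.14519779e-03 -9.99999329e-01] [-1.42741278e+00  3.13371918e-01  1.49839288e+00 -1.23838002e-05
  1.33098666e+00 -2.23393831e-01] [-0.10838671  0.06945076 -0.16070566]
[[ -981.27303785 -1079.96028313]
 [ -710.20912295  -828.50983823]] [ 250.42341792 -465.98078153  372.89423225]
```

View pics/w1.png

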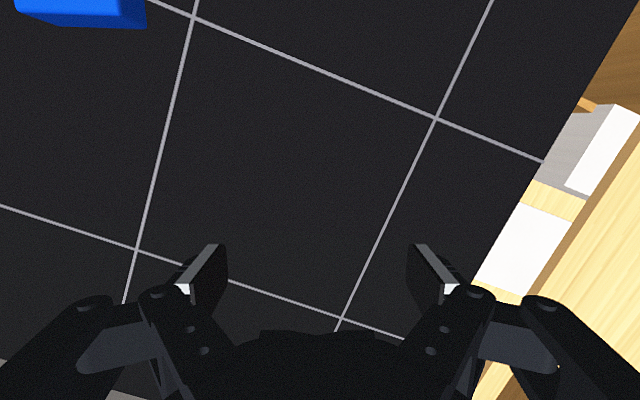

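The move rows need all seven keys, so nothing moved. The picture shows the start pose with the fingers at (200,270) and (440,270). I'll send the moves again in full.

>>> carry_out([
  {"x":0.015,"y":0.034,"z":0,"ax":0,"ay":0,"az":0.159,"hand":1},
  {"x":0.03,"y":0.068,"z":0,"ax":0,"ay":0,"az":0.318,"hand":1},
  {"x":0.045,"y":0.102,"z":0,"ax":0,"ay":0,"az":0.478,"hand":1},
  {"x":0.06,"y":0.135,"z":0,"ax":0,"ay":0,"az":0.637,"hand":1},
  {"x":0.0756,"y":0.1692,"z":0,"ax":0,"ay":0,"az":0.796,"hand":1},
], grip_force=40)

```text
time_s: 0.78
eef_pos: [264.2, -319.7, 231.1]
ee_rot: [0.39, 0.59, 0.39, -0.59]
force: [-0.1, -0.2, -0.3]
grip_width: 1.0
```

>>> carry_out([
  {"x":0.015,"y":0.034,"z":0,"ax":0,"ay":0,"az":0.159,"hand":1},
  {"x":0.03,"y":0.068,"z":0,"ax":0,"ay":0,"az":0.318,"hand":1},
  {"x":0.045,"y":0.102,"z":0,"ax":0,"ay":0,"az":0.478,"hand":1},
  {"x":0.06,"y":0.135,"z":0,"ax":0,"ay":0,"az":0.637,"hand":1},
  {"x":0.0756,"y":0.1692,"z":0,"ax":0,"ay":0,"az":0.796,"hand":1},
])

```text
time_s: 1.4
eef_pos: [339.7, -150.5, 231.2]
ee_rot: [0.588, 0.393, 0.588, -0.393]
force: [0.5, -0.5, 0.4]
grip_width: 1.001
```

>>> carry_out([
  {"x":0.015,"y":0.034,"z":0,"ax":0,"ay":0,"az":0.159,"hand":1},
  {"x":0.03,"y":0.068,"z":0,"ax":0,"ay":0,"az":0.318,"hand":1},
  {"x":0.045,"y":0.102,"z":0,"ax":0,"ay":0,"az":0.478,"hand":1},
  {"x":0.06,"y":0.135,"z":0,"ax":0,"ay":0,"az":0.637,"hand":1},
  {"x":0.0756,"y":0.1692,"z":0,"ax":0,"ay":0,"az":0.796,"hand":1},
])

```text
time_s: 2.02
eef_pos: [415.4, 18.7, 231.2]
ee_rot: [0.694, 0.134, 0.694, -0.134]
force: [-0.4, -1.3, 0.7]
grip_width: 0.999
```

>>> carry_out([
  {"x":0.015,"y":0.034,"z":-0.01,"ax":0,"ay":0,"az":0.159,"hand":1},
  {"x":0.03,"y":0.068,"z":-0.02,"ax":0,"ay":0,"az":0.318,"hand":1},
  {"x":0.045,"y":0.102,"z":-0.03,"ax":0,"ay":0,"az":0.478,"hand":1},
  {"x":0.06,"y":0.135,"z":-0.04,"ax":0,"ay":0,"az":0.637,"hand":1},
  {"x":0.0756,"y":0.1692,"z":-0.05,"ax":0,"ay":0,"az":0.796,"hand":1},
])

```text
time_s: 2.65
eef_pos: [491.0, 187.9, 180.8]
ee_rot: [0.692, -0.146, 0.692, 0.145]
force: [-0.2, -0.6, 0.0]
grip_width: 1.0
```

>>> carry_out([
  {"x":0,"y":0,"z":0,"ax":0,"ay":0,"az":0,"hand":1},
  {"x":0,"y":0,"z":0,"ax":0,"ay":0,"az":0,"hand":1},
])

```text
time_s: 2.9
eef_pos: [490.4, 186.3, 181.2]
ee_rot: [0.692, -0.143, 0.693, 0.143]
force: [-0.5, -0.0, -0.1]
grip_width: 0.998
```

```bash
cat >> h.py <<'E'
from scipy.spatial.transform import Rotation as T
def st():
    s=ctrl.sense(); q=s['ee_rot']; M=T.from_quat([*q[1:],q[0]]).as_matrix()
    print('t',round(s['time_s'],2),'tcp',s['eef_pos'].round(1),'jaw yaw',round(np.arctan2(M[1,1],M[0,1]),3),'ax',M[:,0].round(3),'q',s['joints'].round(3),'F',s['force'].round(1),'Tq',s['wrist_torque'].round(2),'w',round(s['grip_width'],3))
E
python3 - <<'E'
from h import *
st()
ci=viewer.camera_info('wrist'); a=viewer.capture('wrist'); cv2.imwrite('pics/w2.png',a)
print(proj(ci,[[490.7,187.1,94],[490.7,187.1,64]]), -np.array(ci['R']).T@ci['t'])
E
```

```text
t 2.9 tcp [490.4 186.3 181.2] jaw yaw 1.979 ax [-0. -0. -1.] q [ 0.14   0.357  1.573 -0.     1.213 -1.839] F [-0.5 -0.  -0.1] Tq [0.02 0.01 0.05] w 0.998
[[317.2662199  203.24197434]
 [317.20618525 193.83698139]] [429.21055445 160.05440777 323.35199881]
```

View pics/w2.png

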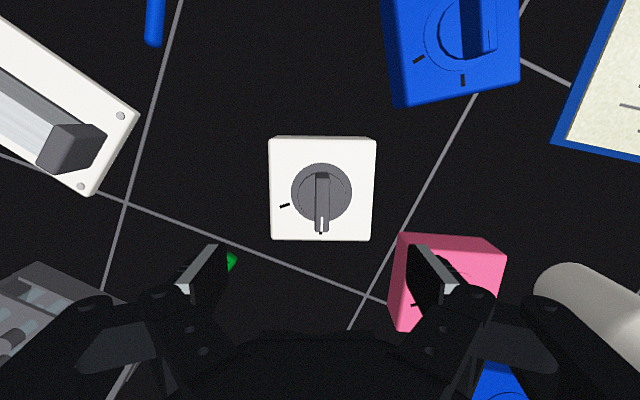

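The wrist view shows the white selector centred at (322,190) with the bar vertical at (322,203), so the jaws are aligned. The knob projects about 5 px off from the top-camera estimate, so I'll compute the correction.

Run:
```python
from h import *
ci=viewer.camera_info('wrist')
for p,z in(((322,203),94),((321.5,193),64)): print(at(ci,*p,z).round(1))
a,b=at(ci,322,175,94),at(ci,322,232,94); d=b-a; print('bar yaw',np.arctan2(d[1],d[0]),'len',np.linalg.norm(d))
E=[at(ci,*p,50) for p in((269,139),(375,139),(375,240),(269,239))]; print(np.mean(E,0))
```

```text
[489.2 190.3  94. ]
[488.7 190.1  64. ]
bar yaw 0.41201135130655053 len 47.6099847933248
[490.39325522 191.62169847  50.        ]
```

>>> carry_out([
  {"x":-0.0014,"y":0.0038,"z":-0.03,"ax":0,"ay":0,"az":0.004,"hand":1},
  {"x":-0.0014,"y":0.0038,"z":-0.06,"ax":0,"ay":0,"az":0.004,"hand":1},
  {"x":-0.0014,"y":0.0038,"z":-0.09,"ax":0,"ay":0,"az":0.004,"hand":1},
  {"x":-0.0014,"y":0.0038,"z":-0.113,"ax":0,"ay":0,"az":0.004,"hand":1},
  {"x":-0.0014,"y":0.0038,"z":-0.113,"ax":0,"ay":0,"az":0.004,"hand":0.2},
])

```text
time_s: 3.58
eef_pos: [488.6, 189.6, 67.6]
ee_rot: [0.691, -0.144, 0.693, 0.144]
force: [-0.3, -0.5, 0.0]
grip_width: 0.818
```

>>> carry_out([
  {"x":0,"y":0,"z":0,"ax":0,"ay":0,"az":0,"hand":-0.3},
  {"x":0,"y":0,"z":0,"ax":0,"ay":0,"az":0,"hand":-1},
  {"x":0,"y":0,"z":0,"ax":0,"ay":0,"az":0,"hand":-1},
  {"x":0,"y":0,"z":0,"ax":0,"ay":0,"az":0,"hand":-1},
  {"x":0,"y":0,"z":0,"ax":0,"ay":0,"az":0,"hand":-1},
])

```text
time_s: 4.2
eef_pos: [489.6, 190.5, 68.6]
ee_rot: [0.692, -0.145, 0.692, 0.145]
force: [-0.2, -0.1, 2.4]
grip_width: 0.133
```

```bash
python3 -c "
from h import *
st()"
```

```text
t 4.2 tcp [489.6 190.5  68.6] jaw yaw 1.984 ax [ 0.001  0.    -1.   ] q [ 0.148  0.501  1.688  0.     0.951 -1.836] F [-0.2 -0.1  2.4] Tq [ 0.   -0.09 -0.22] w 0.133
```

The bar is gripped (opening about 11–12 mm, sideways force near zero). Next is the push down.

>>> carry_out([
  {"x":0,"y":0,"z":-0.003,"ax":0,"ay":0,"az":0,"hand":-1},
  {"x":0,"y":0,"z":-0.006,"ax":0,"ay":0,"az":0,"hand":-1},
  {"x":0,"y":0,"z":-0.0075,"ax":0,"ay":0,"az":0,"hand":-1},
  {"x":0,"y":0,"z":-0.0075,"ax":0,"ay":0,"az":0,"hand":-1},
])

```text
time_s: 4.7
eef_pos: [489.6, 190.6, 61.9]
ee_rot: [0.692, -0.145, 0.692, 0.145]
force: [-3.5, -1.5, 16.3]
grip_width: 0.13
```

Pushed to the bottom: 6.7 mm with 16 N. Now I'll turn it clockwise.

>>> carry_out([
  {"x":0,"y":0,"z":0,"ax":0,"ay":0,"az":-0.15,"hand":-1},
  {"x":0,"y":0,"z":0,"ax":0,"ay":0,"az":-0.3,"hand":-1},
  {"x":0,"y":0,"z":0,"ax":0,"ay":0,"az":-0.45,"hand":-1},
  {"x":0,"y":0,"z":0,"ax":0,"ay":0,"az":-0.6,"hand":-1},
  {"x":0,"y":0,"z":0,"ax":0,"ay":0,"az":-0.75,"hand":-1},
])

```text
time_s: 5.32
eef_pos: [489.6, 191.7, 61.9]
ee_rot: [0.697, 0.121, 0.696, -0.119]
force: [-4.4, 7.3, 15.3]
grip_width: 0.132
```

>>> carry_out([
  {"x":0,"y":0,"z":0,"ax":0,"ay":0,"az":-0.15,"hand":-1},
  {"x":0,"y":0,"z":0,"ax":0,"ay":0,"az":-0.3,"hand":-1},
  {"x":0,"y":0,"z":0,"ax":0,"ay":0,"az":-0.42,"hand":-1},
  {"x":0,"y":0,"z":0,"ax":0,"ay":0,"az":-0.5,"hand":-1},
  {"x":0,"y":0,"z":0,"ax":0,"ay":0,"az":-0.5,"hand":-1},
])

```text
time_s: 5.95
eef_pos: [490.1, 192.2, 61.9]
ee_rot: [0.647, 0.289, 0.645, -0.286]
force: [-0.9, 10.5, 12.0]
grip_width: 0.132
```

```bash
python3 -c "
from h import *
st()"
```

```text
t 5.95 tcp [490.1 192.2  61.9] jaw yaw 0.734 ax [ 0.003  0.003 -1.   ] q [ 0.15   0.512  1.692  0.003  0.934 -0.586] F [-0.9 10.5 12. ] Tq [1.73 0.2  0.24] w 0.132
```

>>> carry_out([
  {"x":0,"y":0,"z":0.003,"ax":0,"ay":0,"az":0,"hand":-1},
  {"x":0,"y":0,"z":0.006,"ax":0,"ay":0,"az":0,"hand":-1},
  {"x":0,"y":0,"z":0.0075,"ax":0,"ay":0,"az":0,"hand":-1},
  {"x":0,"y":0,"z":0.0075,"ax":0,"ay":0,"az":0,"hand":-1},
])

```text
time_s: 6.45
eef_pos: [490.0, 192.2, 68.7]
ee_rot: [0.647, 0.289, 0.646, -0.286]
force: [3.1, 11.5, 2.7]
grip_width: 0.132
```

>>> carry_out([
  {"x":0,"y":0,"z":0,"ax":0,"ay":0,"az":0,"hand":1},
  {"x":0,"y":0,"z":0,"ax":0,"ay":0,"az":0,"hand":1},
  {"x":0,"y":0,"z":0,"ax":0,"ay":0,"az":0,"hand":1},
  {"x":0,"y":0,"z":0.05,"ax":0,"ay":0,"az":0,"hand":1},
  {"x":0,"y":0,"z":0.1,"ax":0,"ay":0,"az":0,"hand":1},
])

```text
time_s: 7.08
eef_pos: [488.9, 190.3, 169.3]
ee_rot: [0.646, 0.287, 0.646, -0.288]
force: [1.3, 0.3, 0.6]
grip_width: 1.005
```

>>> carry_out([
  {"x":0,"y":0,"z":0.05,"ax":0,"ay":0,"az":0,"hand":1},
  {"x":0,"y":0,"z":0.05,"ax":0,"ay":0,"az":0,"hand":1},
])

```text
time_s: 7.32
eef_pos: [490.6, 190.7, 221.7]
ee_rot: [0.648, 0.289, 0.644, -0.286]
force: [-0.2, 0.5, -0.1]
grip_width: 1.002
```

Run:
```python
from h import *
st(); ci=viewer.camera_info('wrist'); a=viewer.capture('wrist'); b=viewer.capture('side')
c=np.hstack([cv2.resize(a[100:300,220:420],(400,400),interpolation=cv2.INTER_CUBIC),cv2.resize(b[145:200,250:305],(400,400),interpolation=cv2.INTER_CUBIC)])
cv2.imwrite('pics/k3.png',c)
```

```text
t 7.33 tcp [490.6 190.7 221.7] jaw yaw 0.734 ax [ 0.007  0.001 -1.   ] q [ 0.148  0.319  1.514 -0.     1.301 -0.586] F [-0.2  0.5 -0.1] Tq [0.   0.05 0.02] w 1.002
```

View pics/k3.png

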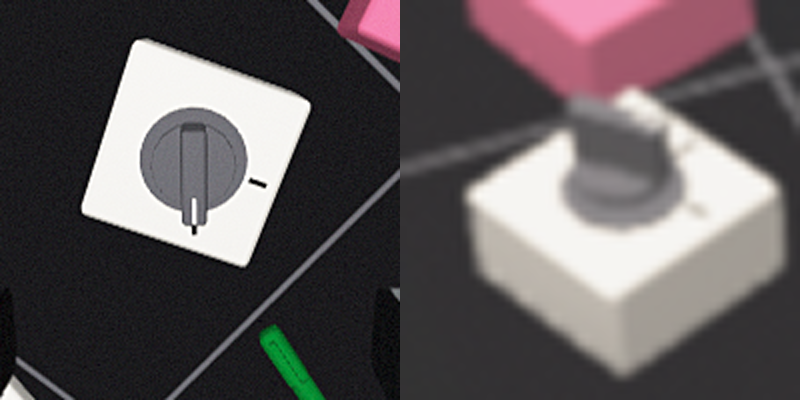

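The knob's white line points exactly at the manual tick (crop 193,230), and the bar and skirt stand up again. Now I'll go over to the handle.

>>> carry_out([
  {"x":0.002,"y":-0.039,"z":0,"ax":0,"ay":0,"az":-0.097,"hand":1},
  {"x":0.003,"y":-0.078,"z":0,"ax":0,"ay":0,"az":-0.194,"hand":1},
  {"x":0.005,"y":-0.117,"z":0,"ax":0,"ay":0,"az":-0.291,"hand":1},
  {"x":0.007,"y":-0.156,"z":0,"ax":0,"ay":0,"az":-0.388,"hand":1},
  {"x":0.009,"y":-0.195,"z":0,"ax":0,"ay":0,"az":-0.486,"hand":1},
])

```text
time_s: 8.05
eef_pos: [497.6, -5.7, 216.7]
ee_rot: [0.556, 0.435, 0.558, -0.436]
force: [0.3, 1.4, 0.6]
grip_width: 1.001
```

>>> carry_out([
  {"x":0.002,"y":-0.039,"z":0,"ax":0,"ay":0,"az":-0.097,"hand":1},
  {"x":0.003,"y":-0.078,"z":0,"ax":0,"ay":0,"az":-0.194,"hand":1},
  {"x":0.005,"y":-0.117,"z":0,"ax":0,"ay":0,"az":-0.291,"hand":1},
  {"x":0.007,"y":-0.156,"z":0,"ax":0,"ay":0,"az":-0.388,"hand":1},
  {"x":0.009,"y":-0.195,"z":0,"ax":0,"ay":0,"az":-0.486,"hand":1},
])

```text
time_s: 8.68
eef_pos: [506.7, -200.5, 216.5]
ee_rot: [-0.435, -0.556, -0.437, 0.557]
force: [-0.4, -0.4, 0.8]
grip_width: 0.996
```

>>> carry_out([
  {"x":0,"y":0,"z":0,"ax":0,"ay":0,"az":0,"hand":1},
  {"x":0,"y":0,"z":0,"ax":0,"ay":0,"az":0,"hand":1},
  {"x":0,"y":0,"z":0,"ax":0,"ay":0,"az":0,"hand":1},
])

```text
time_s: 9.05
eef_pos: [507.2, -198.5, 217.9]
ee_rot: [-0.437, -0.555, -0.438, 0.556]
force: [-0.8, -0.0, -0.1]
grip_width: 1.002
```

Run:
```python
from h import *
st(); ci=viewer.camera_info('wrist'); a=viewer.capture('wrist'); cv2.imwrite('pics/w4f.png',a)
import pickle; pickle.dump(ci,open('ci4.pkl','wb'))
cv2.imwrite('pics/w4.png',cv2.resize(a[60:340,140:500],None,fx=2.1,fy=2.1,interpolation=cv2.INTER_CUBIC))
```

```text
t 9.05 tcp [ 507.2 -198.5  217.9] jaw yaw -0.236 ax [-0.001  0.001 -1.   ] q [-0.588  0.367  1.458  0.     1.317 -0.352] F [-0.8 -0.  -0.1] Tq [ 0.04  0.03 -0.02] w 1.002
```

View pics/w4.png

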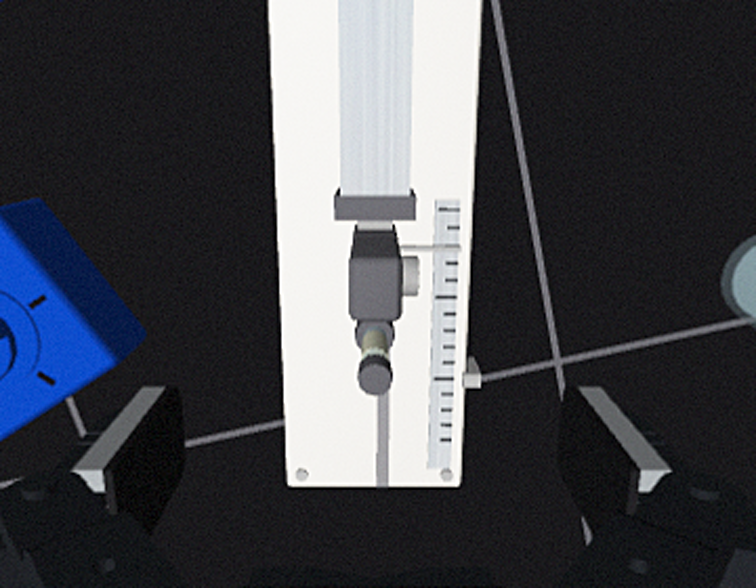

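The wrist crop shows the handle top around (375,288), the button at (411,276) on +x, the pointer line at v≈247 ending near u=460, and the clip at (472,374). I'll enlarge the clip and pointer.

Run:
```python
from h import *
a=cv2.imread('pics/w4f.png')
cv2.imwrite('pics/w5.png',cv2.resize(a[160:260,295:385],None,fx=6,fy=6,interpolation=cv2.INTER_CUBIC))
```

```text
(no output)
```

View pics/w5.png

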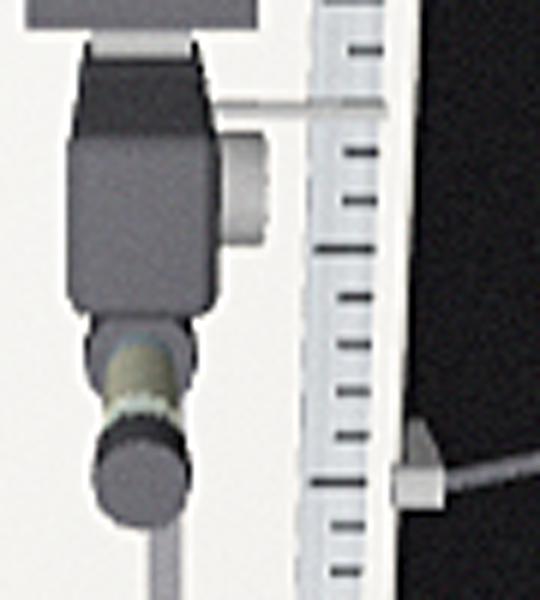

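The crop shows the pointer centreline at v=105 (ending at u=385), the clip's top face at u 393–445, v 467–509 (centre 420,488), and the handle top at u 68–219, v 135–313.

Run:
```python
from h import *
import pickle; ci=pickle.load(open('ci4.pkl','rb'))
P=lambda u,v,z:at(ci,(u+.5)/6-.5+295,(v+.5)/6-.5+160,z)
# plate edge direction from scale ticks: 
w=lambda u,v:((u+.5)/2.1-.5+140,(v+.5)/2.1-.5+60)
c=[at(ci,*w(*p),14) for p in((481,0),(460,487),(289,487),(269,0))]
d=c[0]-c[1]; e=c[3]-c[2]; print('+y yaw',np.arctan2(d[1],d[0]),np.arctan2(e[1],e[0]),'width',np.linalg.norm(c[1]-c[2]))
y=np.arctan2(d[1]+e[1],d[0]+e[0]); ey=np.array([np.cos(y),np.sin(y),0]); ex=np.array([np.sin(y),-np.cos(y),0]); mid=(c[1]+c[2])/2
for n,X in dict(ptr=P(350,105,24),tip=P(385,105,24),clip=P(420,488,38),clipa=P(420,467,38),clipb=P(420,509,38),ht=P(143,224,113),hta=P(143,135,113),htb=P(143,313,113),hl=P(68,220,113),hr=P(219,220,113),btn=P(245,188,87),t1=P(330,248,14.5),t2=P(330,482,14.5)).items():
    q=X-mid; print(n,X.round(1),'sx',round(q@ex,1),'sy',round(q@ey-170,1))
print('ey',ey,'ex',ex)
```

```text
+y yaw 1.33343216094171 1.3356168370333728 width 106.78251273126604
ptr [ 547.8 -208.5   24. ] sx 39.7 sy -15.2
tip [ 554.3 -210.    24. ] sx 46.3 sy -15.2
clip [ 544.6 -282.5   38. ] sx 53.9 sy -87.9
clipa [ 545.4 -278.2   38. ] sx 53.7 sy -83.5
clipb [ 543.7 -286.8   38. ] sx 54.0 sy -92.3
ht [ 508.9 -198.6  113. ] sx -0.4 sy -14.7
hta [ 512. -186.  113.] sx -0.4 sy -1.7
htb [ 505.8 -211.6  113. ] sx -0.4 sy -28.1
hl [ 498.7 -195.5  113. ] sx -11.1 sy -14.1
hr [ 519.6 -200.6  113. ] sx 10.5 sy -14.1
btn [ 524.4 -203.5   87. ] sx 15.8 sy -15.9
t1 [ 538.7 -238.2   14.5] sx 37.8 sy -46.2
t2 [ 528.2 -287.6   14.5] sx 39.2 sy -96.7
ey [0.23407971 0.97221741 0.        ] ex [ 0.97221741 -0.23407971  0.        ]
```

>>> carry_out([
  {"x":0.0027,"y":-0.0004,"z":-0.04,"ax":0,"ay":0,"az":0,"hand":1},
  {"x":0.0027,"y":-0.0004,"z":-0.08,"ax":0,"ay":0,"az":0,"hand":1},
  {"x":0.0027,"y":-0.0004,"z":-0.12,"ax":0,"ay":0,"az":0,"hand":1},
  {"x":0.0027,"y":-0.0004,"z":-0.15,"ax":0,"ay":0,"az":0,"hand":1},
  {"x":0.0027,"y":-0.0004,"z":-0.15,"ax":0,"ay":0,"az":0,"hand":0.3},
])

```text
time_s: 9.72
eef_pos: [509.1, -198.7, 66.8]
ee_rot: [-0.436, -0.555, -0.439, 0.556]
force: [0.5, 0.0, 0.0]
grip_width: 0.821
```

>>> carry_out([
  {"x":0,"y":0,"z":0,"ax":0,"ay":0,"az":0,"hand":-0.1},
  {"x":0,"y":0,"z":0,"ax":0,"ay":0,"az":0,"hand":-1},
  {"x":0,"y":0,"z":0,"ax":0,"ay":0,"az":0,"hand":-1},
  {"x":0,"y":0,"z":0,"ax":0,"ay":0,"az":0,"hand":-1},
  {"x":0,"y":0,"z":0,"ax":0,"ay":0,"az":0,"hand":-1},
])

```text
time_s: 10.35
eef_pos: [509.4, -199.9, 70.0]
ee_rot: [-0.437, -0.555, -0.437, 0.556]
force: [-11.5, 2.5, 11.8]
grip_width: 0.272
```

```bash
python3 -c "
from h import *
st()"
```

```text
t 10.35 tcp [ 509.4 -199.9   70. ] jaw yaw -0.238 ax [-0.001 -0.    -1.   ] q [-5.880e-01  5.400e-01  1.618e+00 -1.000e-03  9.850e-01 -3.500e-01] F [-11.5   2.5  11.8] Tq [ 0.28  1.13 -0.01] w 0.272
```

Opening of 23 mm means the button is fully in (24 mm nominal; the knob bar also read about 0.8 mm small). I'll relieve the side and vertical preload by about 1 mm and pull out.

>>> carry_out([
  {"x":-0.0009,"y":0.0002,"z":0.001,"ax":0,"ay":0,"az":0,"hand":-1},
  {"x":-0.0037,"y":-0.0115,"z":0.001,"ax":0,"ay":0,"az":0,"hand":-1},
  {"x":-0.0068,"y":-0.0243,"z":0.001,"ax":0,"ay":0,"az":0,"hand":-1},
  {"x":-0.0102,"y":-0.0387,"z":0.001,"ax":0,"ay":0,"az":0,"hand":-1},
  {"x":-0.0137,"y":-0.0531,"z":0.001,"ax":0,"ay":0,"az":0,"hand":-1},
])

```text
time_s: 10.98
eef_pos: [496.2, -254.1, 70.0]
ee_rot: [0.437, 0.556, 0.437, -0.556]
force: [-1.5, 4.5, 6.0]
grip_width: 0.269
```

>>> carry_out([
  {"x":-0.002,"y":-0.0085,"z":0,"ax":0,"ay":0,"az":0,"hand":-1},
  {"x":-0.004,"y":-0.017,"z":0,"ax":0,"ay":0,"az":0,"hand":-1},
  {"x":-0.004,"y":-0.017,"z":0,"ax":0,"ay":0,"az":0,"hand":-1},
  {"x":-0.004,"y":-0.017,"z":0,"ax":0,"ay":0,"az":0,"hand":-1},
])

```text
time_s: 11.48
eef_pos: [492.1, -270.9, 70.0]
ee_rot: [0.437, 0.556, 0.437, -0.556]
force: [-1.8, 3.4, 7.4]
grip_width: 0.269
```

Run:
```python
from h import *
import pickle
st(); ci=viewer.camera_info('wrist'); pickle.dump(ci,open('ci6.pkl','wb')); a=viewer.capture('wrist'); b=viewer.capture('top')
cv2.imwrite('pics/w6f.png',a); cv2.imwrite('pics/t6f.png',b)
print(proj(ci,[[528,-279,24],[544,-282,38]]))
```

```text
t 11.47 tcp [ 492.1 -270.9   70. ] jaw yaw -0.238 ax [ 0.001 -0.    -1.   ] q [-0.712  0.566  1.573  0.     1.003 -0.473] F [-1.8  3.4  7.4] Tq [ 0.43 -0.11  0.03] w 0.269
[[371.53468351 219.3484318 ]
 [401.91007711 225.53325931]]
```

View pics/w6f.png

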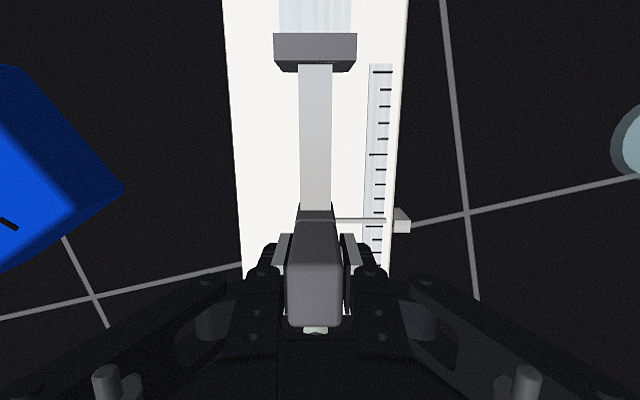

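The arm is out and the pointer is near the clip: pointer at (360,220), clip top at (402,226). I'll enlarge this for the fine reading.

Run:
```python
from h import *
a=cv2.imread('pics/w6f.png')
cv2.imwrite('pics/w7.png',cv2.resize(a[195:250,335:420],None,fx=9,fy=9,interpolation=cv2.INTER_CUBIC))
```

```text
(no output)
```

View pics/w7.png

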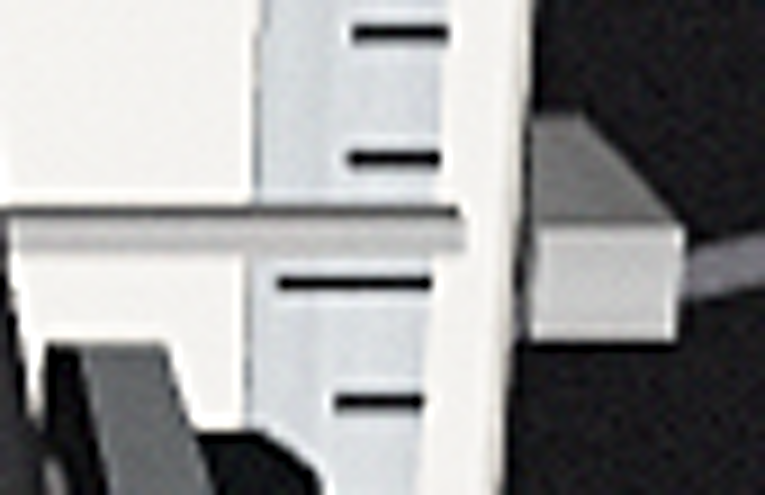

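The crop shows the pointer's top face at v 217–250 (centre 234) and the clip's top face at v 227–340 (centre 283). The two are at different heights, so I'll compute the level difference.

Run:
```python
from h import *
import pickle; ci=pickle.load(open('ci6.pkl','rb'))
P=lambda u,v,z:at(ci,(u+.5)/9-.5+335,(v+.5)/9-.5+195,z)
ey=np.array([.2347,.9721,0])
for n,X in dict(ptr24=P(350,234,24),ptr25=P(350,234,25.5),clip=P(606,283.5,38),ca=P(606,227,38),cb=P(606,340,38),cfoot=P(556,115,14), t1=P(355,283,14.5),t2=P(395,158,14.5),t3=P(380,402,14.5)).items(): print(n,X.round(1),round(X@ey,2))
ci=viewer.camera_info('top'); print(proj(ci,[[528,-278,24],[543,-281,38]]), -np.array(ci['R']).T@ci['t'])
a=cv2.imread('pics/t6f.png'); cv2.imwrite('pics/t7.png',cv2.resize(a[190:230,385:425],None,fx=14,fy=14,interpolation=cv2.INTER_CUBIC))
```

```text
ptr24 [ 529.1 -280.1   24. ] -148.15
ptr25 [ 528.9 -279.5   25.5] -147.61
clip [ 543.9 -282.3   38. ] -146.8
ca [ 544.6 -278.3   38. ] -142.68
cb [ 543.2 -286.5   38. ] -150.97
cfoot [ 547.4 -278.3   14. ] -142.05
t1 [ 529.8 -288.    14.5] -155.6
t2 [ 534.7 -278.6   14.5] -145.34
t3 [ 529.8 -298.3   14.5] -165.62
[[401.15721757 208.64551095]
 [403.13791673 203.44090276]] [ 411.00193239    2.61947422 1285.96664505]
```

View pics/t7.png

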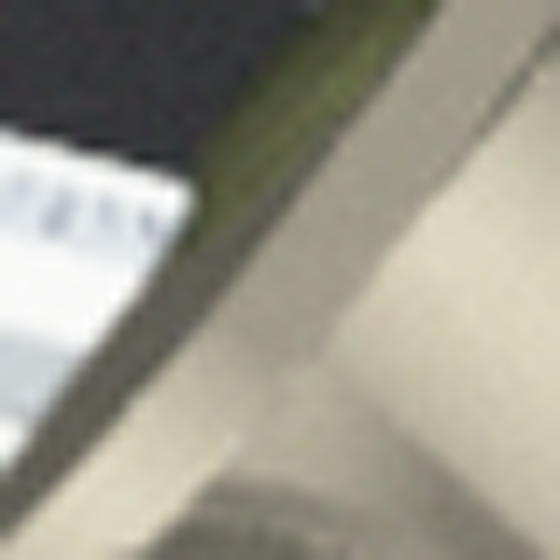

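The top view is blocked by the arm. The wrist view says the pointer is about 1.1 mm too far out (the TCP reading of 73 mm against the 72 mm measured earlier agrees), so I'll go back by that much.

>>> carry_out([
  {"x":0.0003,"y":0.0011,"z":0,"ax":0,"ay":0,"az":0,"hand":-1},
  {"x":0.0003,"y":0.0011,"z":0,"ax":0,"ay":0,"az":0,"hand":-1},
  {"x":0.0003,"y":0.0011,"z":0,"ax":0,"ay":0,"az":0,"hand":-1},
  {"x":0.0003,"y":0.0011,"z":0,"ax":0,"ay":0,"az":0,"hand":-1},
])

```text
time_s: 12.08
eef_pos: [492.5, -269.6, 70.0]
ee_rot: [0.437, 0.556, 0.437, -0.556]
force: [-3.0, 4.7, 8.0]
grip_width: 0.272
```

Run:
```python
from h import *
import pickle
st(); ci=viewer.camera_info('wrist'); pickle.dump(ci,open('ci8.pkl','wb')); a=viewer.capture('wrist')
cv2.imwrite('pics/w8.png',cv2.resize(a[195:250,335:420],None,fx=9,fy=9,interpolation=cv2.INTER_CUBIC))
# column profiles: pointer (cols 365-375) and clip top (cols 397-408), rows 210-240
g=cv2.cvtColor(a,cv2.COLOR_BGR2GRAY).astype(int)
for n,c in(('ptr',(340,358)),('clip',(398,407))): print(n,list(zip(range(212,238),g[212:238,c[0]:c[1]].mean(1).round().astype(int))))
```

```text
t 12.07 tcp [ 492.5 -269.6   70. ] jaw yaw -0.238 ax [ 0. -0. -1.] q [-0.71   0.565  1.574  0.     1.003 -0.471] F [-3.   4.7  8. ] Tq [ 0.5  -0.08  0.02] w 0.272
ptr [(212, np.int64(243)), (213, np.int64(243)), (214, np.int64(243)), (215, np.int64(244)), (216, np.int64(252)), (217, np.int64(217)), (218, np.int64(82)), (219, np.int64(157)), (220, np.int64(200)), (221, np.int64(192)), (222, np.int64(186)), (223, np.int64(223)), (224, np.int64(243)), (225, np.int64(244)), (226, np.int64(243)), (227, np.int64(243)), (228, np.int64(243)), (229, np.int64(243)), (230, np.int64(244)), (231, np.int64(248)), (232, np.int64(235)), (233, np.int64(149)), (234, np.int64(109)), (235, np.int64(112)), (236, np.int64(107)), (237, np.int64(106))]
clip [(212, np.int64(61)), (213, np.int64(72)), (214, np.int64(79)), (215, np.int64(89)), (216, np.int64(94)), (217, np.int64(102)), (218, np.int64(110)), (219, np.int64(111)), (220, np.int64(105)), (221, np.int64(98)), (222, np.int64(158)), (223, np.int64(196)), (224, np.int64(190)), (225, np.int64(192)), (226, np.int64(195)), (227, np.int64(196)), (228, np.int64(200)), (229, np.int64(199)), (230, np.int64(200)), (231, np.int64(196)), (232, np.int64(193)), (233, np.int64(201)), (234, np.int64(149)), (235, np.int64(5)), (236, np.int64(22)), (237, np.int64(25))]
```

The viewer's limit of 12 pictures is reached, so I'll use the edge profiles. The pointer's top face spans rows 218.9–222.85 and the clip's top face 221.9–234.2.

Run:
```python
from h import *
import pickle; ci=pickle.load(open('ci8.pkl','rb')); ey=np.array([.2347,.9721,0])
for n,u,v,z in(('p24',350,220.86,24),('p25.5',350,220.86,25.5),('edge_hi',350,218.87,25.5),('edge_lo',350,222.85,25.5),('clip',402.5,228.06,38),('ca',402.5,221.89,38),('cb',402.5,234.23,38)): print(n,round(at(ci,u,v,z)@ey,2))
```

```text
p24 -146.94
p25.5 -146.4
edge_hi -145.01
edge_lo -147.8
clip -146.73
ca -142.67
cb -150.84
```

The pointer is level with the clip within about 0.3 mm, and the grip is steady with the button in. I'll hand in.

```bash
python3 -c "
from h import *
st(); print(finish_job())"
```

```text
t 12.12 tcp [ 492.5 -269.6   70. ] jaw yaw -0.238 ax [ 0. -0. -1.] q [-0.71   0.565  1.574  0.     1.003 -0.471] F [-2.  4.  7.] Tq [ 0.46 -0.06  0.02] w 0.27
the job is handed in; nothing more can be done
None
```

The job is handed in at about 12 s: the selector is on manual, and the arm is held at the index clip with the lock button squeezed in.

- **Selector:** I pushed the knob down about 6.7 mm, turned it clockwise 1.25 rad at the gripper (stop at 1.22) and let it up. A close-up afterwards showed its white line on the manual tick and the knob standing up again.
- **Sample arm:** I gripped the handle and pulled it out about 73 mm. The camera put the pointer 1.1 mm too far, so I eased it back to about 72 mm.
- **Last checks:** The pointer and clip are level within about 0.3 mm by edge readings from the wrist camera. The jaw opening of about 23 mm agrees with a fully pressed button (24 mm), since the jaws also read about 0.8 mm small on the knob bar. The forces were steady and below 10 N.
- **What disagreed or was not checked:**
  - The top camera placed the knob about 3 mm away from where the wrist camera did; I used the wrist camera.
  - The arm blocked the top camera's view of the clip.
  - The 12-picture limit meant I checked the final position from image numbers, without viewing a picture.
  - My first set of moves was refused for missing keys, and nothing moved.
  - I did not take a final picture of the other things on the bench.

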